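Spread a snap ring over an axle stub with circlip pliers

TASK

A snap ring sits on the tips of the circlip pliers, lying in the pocket of the grey parts tray. Lift the pliers by their handles so that the ring comes out of its pocket, squeeze the handles so that the ring is well spread before it goes over the end of the axle stub standing in the vice, and lower it, level and still spread, to the height of the groove. Finish holding it there: pliers in the gripper, ring spread around the groove and not leaning on the stub or resting on the bearing; leave the spare bearing, spray can and screwdriver alone.

Things in the scene. Friction and masses are not known exactly. Their poses are not given: they have to be found in the camera images.
- pliers: Circlip pliers; the steel snap ring is fixed on their bent-down tips and opens with them. Origin: ring's centre, mid-thickness (3 mm). x runs from the handles to the ring, z up, handles to +y and -y. Ring opening relaxed 33 mm (y) by 42 mm (x), outside 41 by 50 mm; fully spread it passes a 41 mm post. 160 g, balance point about 120 mm behind the ring's centre.
- handles (a point): Place to grip: midway between the black flared handles, 132 mm behind the ring's centre, 16 mm above its mid-plane, at the handles' mid-height. Outside width here 56 mm relaxed, 37 mm at the stop; flat outer faces flare 0.17 rad a side, parallel at the stop. Squeezing to the stop moves the ring 4 mm further forward of the fingers. Handles are 12 mm high, 107 to 197 mm behind the ring.
- jaw (a joint): Spread: turn of each pliers arm, 0 relaxed to 0.17 rad at the built-in stop (fully spread, cannot be overstretched). Squeezing the handles together spreads the ring; a spring pushes back with 2 N a handle, rising to 10 N at the stop: squeeze with 20 N or more. The ring passes over the stub from about 0.08; well spread is above 0.12.
- tray: Grey moulded tray, fixed. Origin on the bench under the centre of the round pocket (70 mm wide, 8 mm deep, floor 24 mm above the bench, in a block 90 x 90 x 32 mm) where the ring lies. Handles point along -x and rest on a bar 96 mm wide, 35.5 mm high, at x = -190 mm; a base 50 mm wide, 10 mm high joins the two. The handles' mid-height is then 41.5 mm, the ring's 25.5 mm, above the bench.
- groove (a point): Centre of the groove of the axle stub, on the stub's upright axis, 92.5 mm above the bench. The groove is 7 mm high, 30 mm diameter. Below it are a 4 mm collar of 36 mm diameter and the top face of a bearing (60 mm diameter) 7.5 mm under this point.
- stub_end (a point): Top end of the axle stub, on its axis, 114 mm above the bench, 21.5 mm above the groove's centre. The stub's end is 36 mm diameter with a 1.5 mm chamfer.
- vise: Blue machine vice, fixed, with the axle stub standing upright between its jaws. Origin on the bench under the stub's axis. Jaws 100 mm wide, 58 mm high; base from x = -105 to +85 mm, with a screw and cross bar at the -x end to x = -121 mm, 38 mm high.
- bearing: Bystander: spare bearing lying flat, 62 mm diameter, 16 mm high. Origin at the centre of its underside.
- spray: Bystander: standing plain metal can, 60 mm diameter, about 170 mm high. Origin at the centre of its underside.
- driver: Bystander: lying screwdriver, about 200 mm long along x, 26 mm thick. Origin under its middle.
Not all that is in view belongs to the job. Leave any red look-alike of the pliers alone.

How it is judged (in metres and radians):
On the way, in this order (a step that is already met when the one before it is completed fails the run):
1. the gripper has lifted the ring clear of its pocket (z of pliers in the frame of tray above 0.05 m and contact force between the fingers and pliers above 1 N), for 0.1 s.
2. the ring is spread (jaw above 0.12 rad) above the stub's end, within 8 mm of its axis (horizontal distance between pliers and stub_end below 0.008 m and z of pliers in the frame of stub_end above 0.001 m and value of joint jaw above 0.12 rad), for 0.05 s.
At the end, for the whole second after the job is handed in: The ring is around the stub at the groove: its centre within 6 mm of the axis and 3.5 mm of the groove's mid-height, level within 0.1 rad, spread above 0.12 rad, still, held by the gripper (over 3 N), and pressing on the stub and vice with less than 2 N (horizontal distance between pliers and groove below 0.006 m and z of pliers in the frame of groove between -0.0035 and 0.0035 m and value of joint jaw above 0.12 rad and angle between pliers's own z axis and vertical below 0.1 rad and contact force between the fingers and pliers above 3 N and contact force between pliers and vise below 2 N and linear speed of pliers below 0.02 m/s); the arm keeps its last pose, push and grip.
It fails at once if the ring is forced onto, or let shut on, the stub without being spread (horizontal distance between pliers and stub_end below 0.012 m and z of pliers in the frame of stub_end below -0.003 m and value of joint jaw below 0.08 rad).
It fails at once if the spare bearing is disturbed (moved over 30 mm) (distance of bearing from where it was at the start of the episode above 0.03 m).
It fails at once if the screwdriver is disturbed (moved over 30 mm) (distance of driver from where it was at the start of the episode above 0.03 m).
It fails at once if the spray can is disturbed (moved over 30 mm) (distance of spray from where it was at the start of the episode above 0.03 m).
It also fails if it takes over 35 s, if anything falls off the work surface, if the arm or the gripper's body presses on something with over 40 N, if the wrist force passes 120 N, or if a joint passes its speed limit or range.

ROBOT

A 6-joint arm with a two-finger parallel gripper is mounted at the origin on the work surface. World frame = base frame: x ahead of the robot, y to its left, z up, the work surface at z = 0. Lengths are in mm, angles in rad, forces in N, time in s.
With the tool pointing down it reaches from about 325 to 900 mm from the base axis. Payload 6.1 kg.
Tool frame: the origin (TCP) lies between the finger pads; the fingertips stand 19 mm ahead of it and the grasp point (between the pads) is the TCP (r.tips_ahead is the distance from the TCP to the fingertips, in mm); z points along the fingers, y is the line along which they close (so a half turn about z gives the same grasp; the last joint's range is limited). The gripper opens to 87 mm and grips with 3 to 60 N. Pads are 19 mm wide; open, the fingers measure 117 mm over their backs; the gripper's body (75 mm by 190 mm) begins 51 mm behind the grasp point.
Start: joints at [1.195, 0.22, 1.526, -0, 1.395, -0.126], TCP at [154.505, 605.594, 212.338] pointing down, gripper open.
Joint ranges: [-2.98, 2.98], [-0.91, 2.08], [0.09, 2.57], [-1.24, 4.39], [0.2, 2.65], [-2.68, 2.68]. Speed limits (rad/s): [2.57, 2.57, 3.01, 3.14, 3.14, 3.14].

INTERFACE

Orientations are given as a rotation vector (axis times angle).
In Python, from bench import r, vision gives the robot as it stands.
- The arm moves only by the tool carry_out, never from a script. Its argument "steps" is a list that holds one entry, the list of rows, each a list of 6 numbers: the shift along the world's x, y, z normalised to -1 to 1, where 1 is 0.1 m, then the turn, a rotation vector about the world's x, y, z normalised to -1 to 1, where 1 is 180 degrees. In form: [[[tx, ty, tz, ax, ay, az], ...]]. A call has 1 to 12 rows; each row is the pose to reach, as a shift and turn from the pose commanded when the call began, turning the shorter way round; what a row does not reach only later rows make up. A row lasts 1/10 s, in which the tool goes at most 50 mm and 8.59 degrees, less where a joint would pass 70% of its speed; a pose out of reach is approached as far as the arm can. A call with a number of a shift or a turn outside -1 to 1 is refused whole. A call with a gripper value outside its range is refused whole. "hand" is the opening, from 0 (shut) to 1 (fully open), set as the call begins (left out, the last holds). The fingers move at their own pace and stop on an object; "force" is the grip in N (left out, the last holds). Time passes only in rows, so rows that repeat a pose let the fingers close. It gives the time, the measured TCP pose, the force, the opening and the grip force at its end, in the units of the state.
- r.get_obs(): the state, without advancing time (a new reading comes with each control period).
- vision.get_image(name): name is "scene" or "top"; returns (picture, depth): 384x512x3 uint8, blue, green, red; 384x512 float32, mm along the optical axis (not along the pixel's ray), 0 where there is no reading.
- vision.camera_params(name): a dict with "camera_matrix" (3x3 intrinsics, pixels), "origin" and "attitude" of the camera in the world. Camera axes: x right, y down, z forward; pixel columns grow to the right and rows downward; lengths in mm; the calibration is good to about 2 mm. A picture is of the moment at which its call begins. camera_params takes no time and is no camera call.
- r.job_done(): hands the job in; it is judged then, once.
The state is a dict: "time": time; "q": joint angles; "qvel": joint speeds; "effort": joint torques, N m; "position": TCP position; "tcp_rot": TCP orientation; "wrist_force": force on the tool from outside, world axes, zero at the start; "ft_torque": the same for the moment, N m; "gripper_width": finger opening in mm; "finger_force": force on a finger pad.
Only numpy, scipy, OpenCV 4.12 (cv2) and the standard library are available. Lean on these libraries where they do the work, as an engineer would, in place of code of your own. Each camera call takes 0.05 s, during which the arm holds its last target. There are 200 camera calls.

## Working session

There is one attempt and no reset: what is moved stays moved. The work goes in short steps, Python scripts to look and compute and a tool call to move; the robot and the scene stay as the last step left them, time stands still between calls to the robot, and variables do not carry over. Pictures are saved under pics/ and viewed, at most 10 in all, crops included, and the job is handed in when it is done.

Besides the shell and the picture viewer there is one more tool, called after "Call:" as name(argument=value, ...) on one line, values as JSON. carry_out: Moves the arm, as the interface text tells. Its arguments: {"type":"object","properties":{"steps":{"type":"array"},"hand":{"type":"number"},"force":{"type":"number"}},"required":["steps"]}

```bash
mkdir -p pics; ls
python3 - <<'E'
from bench import r,vision
import cv2,numpy as np
for n in("scene","top"):
    im,d=vision.get_image(n); cv2.imwrite(f"pics/{n}0.png",im); np.savez(f"pics/{n}0.npz",im=im,d=d)
    print(n,vision.camera_params(n))
print(r.get_obs())
E
```

```text
pics
scene {'camera_matrix': array([[499.87508741,   0.        , 250.27215939],
       [  0.        , 499.87508741, 182.85603469],
       [  0.        ,   0.        ,   1.        ]]), 'origin': array([1189.42161001, -532.25694601, 1142.20022362]), 'attitude': array([-2.28847446, -1.03341862,  0.34329971])}
top {'camera_matrix': array([[381.29008322,   0.        , 258.03085618],
       [  0.        , 381.29008322, 192.46058926],
       [  0.        ,   0.        ,   1.        ]]), 'origin': array([ 416.80350626,   -7.03975718, 1202.18661653]), 'attitude': array([-2.14081489,  2.11694371, -0.13866681])}
{'time': 0.1, 'q': array([ 1.19488563e+00,  2.21162110e-01,  1.52751964e+00, -1.00022267e-05,
        1.39474197e+00, -1.26097095e-01]), 'qvel': array([-0.00065686, -0.00367148, -0.00064767, -0.00098754,  0.00326727,
        0.0009082 ]), 'effort': array([-3.89082652e-04, -4.95943093e+01, -3.88518763e+01,  7.00757978e-02,
        5.16580429e-02, -9.45069337e-05]), 'position': array([154.29627684, 605.03102551, 211.32535603]), 'tcp_rot': array([-3.91328341e-01, -3.11667472e+00,  2.78954883e-03]), 'wrist_force': array([-0.66202269,  0.76799753, -0.14139775]), 'ft_torque': array([0.00112163, 0.00547206, 0.01022273]), 'finger_force': 0.0, 'gripper_width': 86.91994262760069}
```

View pics/scene0.png

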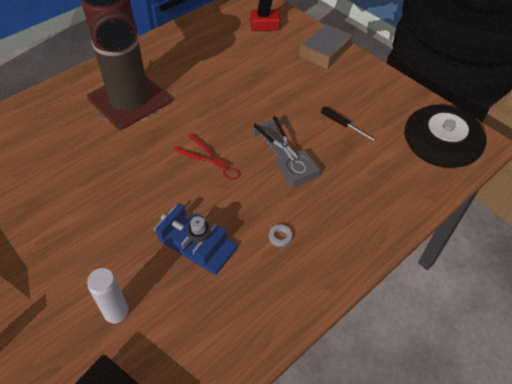

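View pics/top0.png

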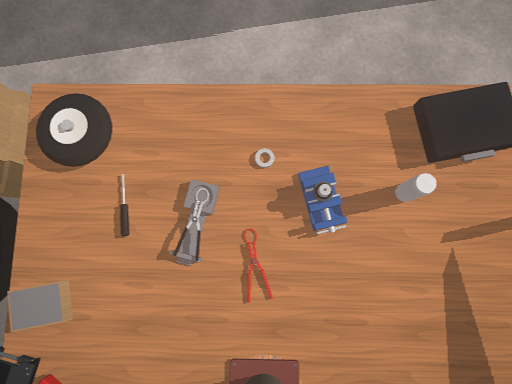

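The top view shows the tray ring near (202,195) and the handles near (188,250). The stub is at (323,190), the bearing at (264,158), the can at (425,184) and the driver at (124,205). The red look-alike is at (255,260).

```bash
cat > h.py <<'E'
import numpy as np,cv2
from scipy.spatial.transform import Rotation as R
from bench import r,vision
def cam(n):
    p=vision.camera_params(n); return p["camera_matrix"],np.array(p["origin"]),R.from_rotvec(p["attitude"]).as_matrix()
def ray(n,uv,z):
    K,o,A=cam(n); uv=np.atleast_2d(uv).astype(float)
    d=np.c_[uv,np.ones(len(uv))]@np.linalg.inv(K).T@A.T
    return o+d*((z-o[2])/d[:,2])[:,None]
def cloud(n,d):
    K,o,A=cam(n); v,u=np.mgrid[:d.shape[0],:d.shape[1]]
    c=np.stack([(u-K[0,2])/K[0,0]*d,(v-K[1,2])/K[1,1]*d,d],-1)
    return c@A.T+o
def proj(n,P):
    K,o,A=cam(n); c=(np.atleast_2d(P)-o)@A; q=c@K.T; return q[:,:2]/q[:,2:]
E
python3 - <<'E'
from h import *
for n in("top","scene"):
    f=np.load(f"pics/{n}0.npz"); im,d=f["im"],f["d"]; P=cloud(n,d); 
    print(n,"bench z",np.median(P[...,2][(abs(P[...,0]-400)<200)&(abs(P[...,1])<300)]))
    def rep(name,m): 
        q=P[m]; print(name,m.sum(),q.mean(0).round(1) if len(q) else'',(q.min(0).round(0),q.max(0).round(0)) if len(q) else '')
    X,Y,Z=P[...,0],P[...,1],P[...,2]; ok=d>0
    s0=ray("top",[(323,190)],114)[0]; t0=ray("top",[(201,196)],32)[0]; print(s0,t0)
    rep("stub",ok&(np.hypot(X-s0[0],Y-s0[1])<40)&(Z>106)&(Z<125))
    hsv=cv2.cvtColor(im,cv2.COLOR_BGR2HSV)
    grey=(hsv[...,1]<70)&ok&(np.hypot(X-t0[0],Y-t0[1])<75)&(Z>26)&(Z<40)&(X>t0[0]-70)
    rep("tray",grey)
    if n=="top": print(cv2.minAreaRect(P[grey][:,:2].astype(np.float32)))
    hd=ok&(hsv[...,2]<75)&(np.hypot(X-t0[0]+130,Y-t0[1])<110)&(Z>38)&(Z<60)&(X<t0[0]-60)
    rep("handles",hd)
f=np.load("pics/top0.npz");im=f["im"]
a=cv2.resize(im[170:275,165:245],None,fx=5,fy=5,interpolation=cv2.INTER_CUBIC)
b=cv2.resize(im[155:240,285:360],None,fx=5,fy=5,interpolation=cv2.INTER_CUBIC)
c=np.zeros((525,775,3),np.uint8); c[:525,:400]=a; c[:425,400:]=b; cv2.imwrite("pics/crop.png",c)
E
```

```text
top bench z -0.12987637025366894
[ 595.96756048 -165.41782548  114.        ] [587.07522174 201.35760237  32.        ]
stub 124 [ 597.8 -171.1  113.3] (array([ 581., -189.,  107.]), array([ 614., -154.,  119.]))
tray 475 [588.5 200.3  31. ] (array([533., 149.,  26.]), array([638., 253.,  40.]))
((583.4976806640625, 201.5669708251953), (90.75458526611328, 97.82256317138672), 77.01246643066406)
handles 101 [441.2 232.4  46.9] (array([391., 200.,  42.]), array([486., 275.,  51.]))
scene bench z 1.1152269357692148
[ 595.96756048 -165.41782548  114.        ] [587.07522174 201.35760237  32.        ]
stub 153 [ 602.  -170.3  113.9] (array([ 584., -187.,  106.]), array([ 618., -152.,  118.]))
tray 540 [591.  200.4  31.1] (array([521., 147.,  26.]), array([642., 255.,  40.]))
handles 167 [443.3 227.4  45.9] (array([390., 199.,  38.]), array([523., 277.,  53.]))
```

View pics/crop.png

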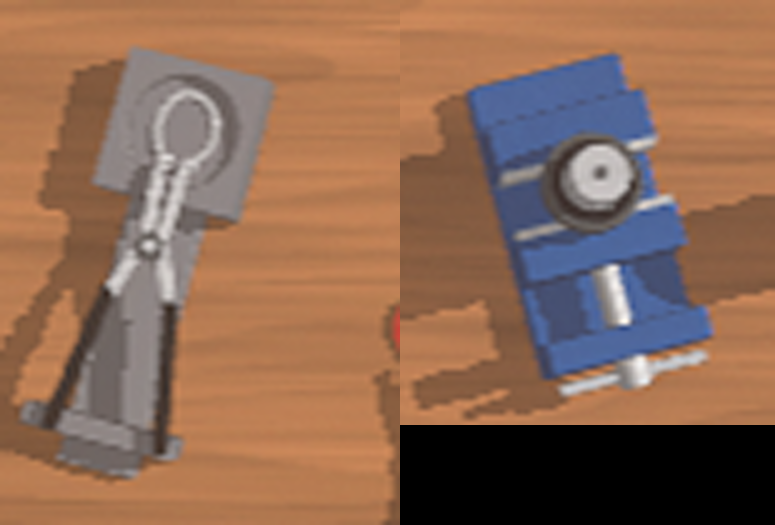

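The crop shows the ring centre at about (188,128) and the handle ends at (48,425) and (162,452). The stub's end disc is centred at about (600,174).

Run:
```python
from h import *
def A(x,y): return (165+x/5-.4,170+y/5-.4)
def B(x,y): return (285+(x-400)/5-.4,155+y/5-.4)
g=lambda p,z: ray("top",[p],z)[0][:2]
ring=g(A(188,128),27); piv=g(A(149,245),44); h1=g(A(48,425),47);h2=g(A(162,452),47); a1=g(A(110,292),47);a2=g(A(170,302),47)
cs=np.array([g(A(*c),32) for c in[(135,47),(272,82),(238,220),(95,183)]])
print("ring",ring,"piv",piv,"ends",h1,h2,"mid",(h1+h2)/2,"amid",(a1+a2)/2)
print("tray",cs.mean(0),[np.linalg.norm(cs[i]-cs[i-1]) for i in range(4)])
for nm,v in (("r-hm",ring-(h1+h2)/2),("amid-hm",(a1+a2-h1-h2)/2),("trayedge",cs[0]-cs[3]),("te2",cs[1]-cs[2]),("t3",cs[0]-cs[1])):print(nm,np.linalg.norm(v),np.arctan2(v[1],v[0]))
for n in("top","scene"):
    f=np.load(f"pics/{n}0.npz"); im,d=f["im"],f["d"]; P=cloud(n,d); hsv=cv2.cvtColor(im,cv2.COLOR_BGR2HSV)
    s=g(B(600,174),114)
    # bright stub top, near expected pixel
    px=proj(n,[*s,114])[0]; v,u=np.mgrid[:384,:512]
    m=((hsv[...,1]<60)&(hsv[...,2]>130)&(np.hypot(u-px[0],v-px[1])<14)&(abs(P[...,2]-114)<8)).astype(np.uint8)
    c=max(cv2.findContours(m,0,1)[0],key=cv2.contourArea); e=cv2.minEnclosingCircle(c); mm=cv2.moments(m,True)
    print(n,"stub",s,m.sum(),ray(n,[(mm['m10']/mm['m00'],mm['m01']/mm['m00'])],114)[0],ray(n,[e[0]],114)[0],e[1])
    # ring/pliers
    h=((hsv[...,2]<70)&(abs(P[...,2]-46)<9)&(np.hypot(P[...,0]-441,P[...,1]-232)<75)).astype(np.uint8)
    k,lab,st,ce=cv2.connectedComponentsWithStats(h)
    for i in range(1,k):
        if st[i,4]>15: 
            q=np.argwhere(lab==i)[:,::-1]; W=ray(n,q,47)[:,:2]; l=cv2.fitLine(W.astype(np.float32),2,0,.01,.01).ravel(); print(st[i,4],W.mean(0),np.arctan2(l[1],l[0]),W[W[:,0].argmin()],W[W[:,0].argmax()])
```

```text
ring [590.36752379 198.57105501] piv [515.36703398 216.92737155] ends [406.0710939  273.11761492] [391.02121855 203.67111157] mid [398.54615623 238.39436324] amid [483.45754408 220.61343413]
tray [586.72339952 199.51042312] [np.float64(88.78198984222006), np.float64(89.50232996087493), np.float64(88.67798263806623), np.float64(92.49200322354413)]
r-hm 195.9115436413445 -0.20469841677574743
amid-hm 86.75312805837099 -0.20642293349825114
trayedge 88.78198984222006 -0.24455657599132422
te2 88.67798263806623 -0.21084060673836644
t3 89.50232996087493 1.327917956597769
top stub [ 597.76117915 -170.03224316] 111 [ 598.17019944 -170.46179258  114.        ] [ 597.80165711 -170.91472671  114.        ] 6.123262405395508
16 [434.82442474 262.17733795] -0.37184474 [419.8123615  268.31302044] [449.85379941 257.54595983]
19 [431.79589905 203.94497325] -0.07414086 [411.68696885 207.47521457] [450.52836232 202.89892164]
scene stub [ 597.76117915 -170.03224316] 82 [ 601.74909554 -173.95714686  114.        ] [ 601.77674142 -173.24014953  114.        ] 6.185304641723633
70 [446.15717118 257.71420833] -0.39000708 [407.55089955 274.78686145] [488.33810531 244.20114771]
96 [437.81047332 203.46861975] -0.05296262 [392.6317779  204.69440742] [483.48124934 195.15631397]
```

Call:
carry_out(steps=[[[0.19,-0.24,0,0,0,0.003],[0.38,-0.48,0,0,0,0.006],[0.57,-0.72,0,0,0,0.011],[0.76,-0.95,0,0,0,0.011]]], hand=1)

```text
time: 0.5
position: [230.8, 509.3, 211.7]
tcp_rot: [-0.336, -3.123, 0.002]
wrist_force: [1.4, 0.8, -0.2]
gripper_width: 87.2
finger_force: 0.0
```

Call:
carry_out(steps=[[[0.19,-0.24,0,0,0,0],[0.38,-0.48,0,0,0,0],[0.57,-0.72,0,0,0,0],[0.76,-0.95,0,0,0,0]]])

```text
time: 0.9
position: [306.9, 414.3, 211.9]
tcp_rot: [-0.337, -3.123, 0.001]
wrist_force: [-0.3, -0.3, -0.6]
gripper_width: 87.0
finger_force: 0.0
```

Call:
carry_out(steps=[[[0.19,-0.24,0,0,0,0],[0.38,-0.48,0,0,0,0],[0.57,-0.72,0,0,0,0],[0.76,-0.95,0,0,0,0]]])

```text
time: 1.3
position: [382.9, 319.3, 212.0]
tcp_rot: [-0.337, -3.123, 0.001]
wrist_force: [-0.3, 0.9, 0.9]
gripper_width: 86.9
finger_force: 0.0
```

Call:
carry_out(steps=[[[0.19,-0.24,-0.2,0,0,0],[0.38,-0.48,-0.4,0,0,0],[0.57,-0.72,-0.6,0,0,0],[0.76,-0.94,-0.7,0,0,0],[0.76,-0.94,-0.7,0,0,0],[0.76,-0.94,-0.7,0,0,0]]])

```text
time: 1.9
position: [458.2, 226.2, 141.8]
tcp_rot: [-0.34, -3.122, 0.0]
wrist_force: [0.3, 0.0, -0.1]
gripper_width: 87.2
finger_force: 0.0
```

Call:
carry_out(steps=[[[0,0.01,-0.25,0,0,0],[0.01,0.01,-0.5,0,0,0],[0.01,0.01,-0.7,0,0,0],[0.01,0.01,-0.85,0,0,0],[0.01,0.01,-0.95,0,0,0],[0.01,0.01,-1.0,0,0,0],[0.01,0.01,-1.0,0,0,0]]])

```text
time: 2.6
position: [459.1, 228.1, 42.3]
tcp_rot: [-0.336, -3.123, 0.0]
wrist_force: [-0.8, -0.4, -0.9]
gripper_width: 87.4
finger_force: 0.0
```

Run:
```python
from h import *
print(r.get_obs()["position"],r.get_obs()["wrist_force"])
im,d=vision.get_image("scene"); P=cloud("scene",d)
u,v=proj("scene",[480,220,45])[0].astype(int); print(u,v)
cv2.imwrite("pics/g.png",cv2.resize(im[v-60:v+50,u-70:u+80],None,fx=5,fy=5))
```

```text
[459.13187921 228.05113677  42.26979547] [-0.77939484 -0.44503095 -0.88816284]
277 137
```

View pics/g.png

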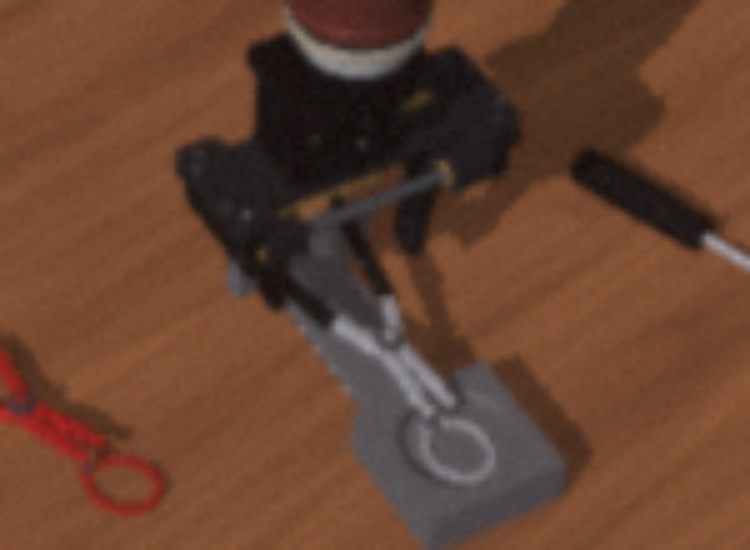

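The crop shows the fingers straddling both black handles near (290,290) and (410,240), with the ring in its pocket at (455,450). I'll close at 40 N.

Call:
carry_out(steps=[[[0,0,-0.01,0,0,0],[0,0,-0.01,0,0,0],[0,0,-0.01,0,0,0],[0,0,-0.01,0,0,0],[0,0,-0.01,0,0,0],[0,0,-0.01,0,0,0],[0,0,-0.01,0,0,0],[0,0,-0.01,0,0,0],[0,0,-0.01,0,0,0],[0,0,-0.01,0,0,0]]], hand=0, force=40)

```text
time: 3.65
position: [459.5, 227.6, 41.3]
tcp_rot: [-0.337, -3.123, 0.0]
wrist_force: [0.4, -0.2, 0.6]
gripper_width: 14.9
finger_force: 0.0
```

Run:
```python
from h import *
print(r.get_obs()["gripper_width"],r.get_obs()["finger_force"])
im,d=vision.get_image("scene"); im2,d2=vision.get_image("top")
c=np.zeros((550,800,3),np.uint8)
c[:,:400]=cv2.resize(im[77:187,237:317],None,fx=5,fy=5); c[:,400:]=cv2.resize(im2[170:280,160:240],None,fx=5,fy=5)
cv2.imwrite("pics/g2.png",c)
```

```text
14.877505931975362 0.0
```

View pics/g2.png

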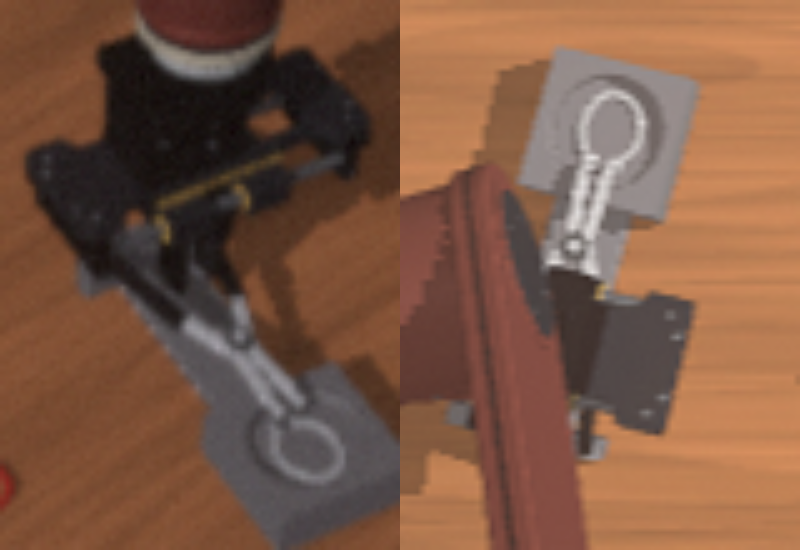

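Run:
```python
from h import *
print(r.tips_ahead)
o=r.get_obs(); p=o["position"]; M=R.from_rotvec(o["tcp_rot"]).as_matrix(); print(p,o["gripper_width"],o["finger_force"])
for w in (0,8,43.5,-43.5,95,-95):
    for z in (19,0,-51,-100):
        q=p+M@[0,w,z]; s=proj("scene",q)[0]; t=proj("top",q)[0]
        print(w,z,q.round(),"scene crop g2",(5*(s-[237,77])).round(),"g",(5*(s-[207,77])).round(),"top",(400+5*(t[0]-160)).round(),(5*(t[1]-170)).round())
```

```text
19.0
[459.51972826 227.59493637  41.34312583] 7.371951363767097 0.0
0 19 [460. 228.  22.] scene crop g2 [185. 305.] g [335. 305.] top 558.0 336.0
0 0 [460. 228.  41.] scene crop g2 [187. 283.] g [337. 283.] top 552.0 335.0
0 -51 [460. 228.  92.] scene crop g2 [191. 223.] g [341. 223.] top 534.0 331.0
0 -100 [460. 228. 141.] scene crop g2 [195. 163.] g [345. 163.] top 516.0 328.0
8 19 [461. 235.  22.] scene crop g2 [196. 300.] g [346. 300.] top 545.0 333.0
8 0 [461. 235.  41.] scene crop g2 [198. 279.] g [348. 279.] top 539.0 332.0
8 -51 [461. 235.  92.] scene crop g2 [202. 219.] g [352. 219.] top 521.0 328.0
8 -100 [461. 235. 141.] scene crop g2 [207. 158.] g [357. 158.] top 502.0 325.0
43.5 19 [469. 270.  22.] scene crop g2 [246. 280.] g [396. 280.] top 490.0 320.0
43.5 0 [469. 270.  41.] scene crop g2 [248. 259.] g [398. 259.] top 483.0 319.0
43.5 -51 [469. 270.  92.] scene crop g2 [253. 199.] g [403. 199.] top 462.0 315.0
43.5 -100 [469. 270. 141.] scene crop g2 [259. 138.] g [409. 138.] top 441.0 310.0
-43.5 19 [450. 185.  22.] scene crop g2 [124. 330.] g [274. 330.] top 626.0 35
[... 191 characters left out ...]
41.] scene crop g2 [129. 188.] g [279. 188.] top 591.0 346.0
95 19 [480. 320.  22.] scene crop g2 [316. 251.] g [466. 251.] top 410.0 301.0
95 0 [480. 320.  41.] scene crop g2 [319. 230.] g [469. 230.] top 402.0 300.0
95 -51 [480. 320.  92.] scene crop g2 [326. 169.] g [476. 169.] top 378.0 295.0
95 -100 [480. 320. 141.] scene crop g2 [334. 109.] g [484. 109.] top 352.0 289.0
-95 19 [439. 135.  22.] scene crop g2 [ 49. 361.] g [199. 361.] top 707.0 371.0
-95 0 [439. 135.  41.] scene crop g2 [ 50. 339.] g [200. 339.] top 703.0 370.0
-95 -51 [439. 135.  92.] scene crop g2 [ 50. 280.] g [200. 280.] top 692.0 369.0
-95 -100 [439. 135. 141.] scene crop g2 [ 50. 219.] g [200. 219.] top 681.0 367.0
```

The fingers closed above the handles without touching them, so I'll check the real fingertip height from the depth.

Run:
```python
from h import *
im,d=vision.get_image("scene"); o=r.get_obs(); p=o["position"]; M=R.from_rotvec(o["tcp_rot"]).as_matrix()
print(o["gripper_width"],p); P=cloud("scene",d); L=(P-p)@M
m=(d>0)&(abs(L[...,1])<22)&(abs(L[...,0])<16)
for z0 in range(-60,45,5):
    k=m&(L[...,2]>=z0)&(L[...,2]<z0+5)
    if k.sum(): print(z0,"worldz",p[2]-z0-2.5,k.sum(),L[k].mean(0).round(0),L[k].min(0).round(),L[k].max(0).round(),im[k].mean(0).round())
c=im[97:147,252:302]; cv2.imwrite("pics/g3.png",cv2.resize(c,None,fx=12,fy=12,interpolation=cv2.INTER_CUBIC))
```

```text
4.278251567198989 [459.48984839 227.59918762  41.32791978]
-60 worldz 98.82791978112736 4 [-10.  15. -58.] [-11.  13. -60.] [ -9.  17. -56.] [18. 23. 31.]
-55 worldz 93.82791978112736 6 [-11.  10. -51.] [-13.  -3. -52.] [ -9.  17. -50.] [21. 24. 32.]
-50 worldz 88.82791978112736 8 [-10.  -2. -48.] [-14. -13. -50.] [ -8.  13. -46.] [20. 22. 30.]
-45 worldz 83.82791978112736 13 [ -7.  -5. -43.] [-13. -15. -45.] [  7.  13. -41.] [23. 27. 35.]
-40 worldz 78.82791978112736 11 [ -7.  -2. -38.] [-13. -12. -39.] [  2.  10. -36.] [20. 21. 27.]
-35 worldz 73.82791978112736 12 [ -5.  -3. -32.] [-13. -13. -34.] [  7.  13. -30.] [18. 21. 28.]
-30 worldz 68.82791978112736 14 [ -7.  -0. -27.] [-13. -13. -29.] [  7.  13. -25.] [19. 20. 27.]
-25 worldz 63.82791978112736 12 [ -3.  -3. -23.] [-11. -12. -25.] [  7.  12. -20.] [19. 20. 27.]
-20 worldz 58.82791978112736 13 [ -7.  -1. -17.] [-12. -11. -20.] [  6.   9. -15.] [23. 24. 30.]
-15 worldz 53.82791978112736 10 [ -4.  -1. -12.] [-10. -11. -15.] [ 10.  13. -10.] [25. 26. 34.]
-10 worldz 48.82791978112736 6 [-8.  0. -7.] [-12. -20. -10.] [-1. 21. -5.] [33. 35. 41.]
-5 worldz 43.82791978112736 5 [ -4. -11.  -2.] [-14. -20.  -5.] [10. 22. -0.] [43. 42. 48.]
0 worldz 38.82791978112736 2 [-14.  21.   2.] [-16.  20.   1.] [-11.  21.   2.] [29. 30. 38.]
5 worldz 33.82791978112736 1 [-12.  20.   5.] [-12.  20.   5.] [-12.  20.   5.] [29. 33. 44.]
20 worldz 18.827919781127363 1 [  9. -16.  24.] [  9. -16.  24.] [  9. -16.  24.] [43. 42. 50.]
25 worldz 13.827919781127363 19 [-0. -3. 28.] [-14. -21.  26.] [14. 21. 30.] [70. 68. 73.]
30 worldz 8.827919781127363 46 [-2.  1. 32.] [-16. -21.  30.] [15. 21. 35.] [74. 72. 77.]
35 worldz 3.8279197811273633 7 [  2. -15.  37.] [-14. -20.  36.] [14.  9. 39.] [ 86.  88. 102.]
40 worldz -1.1720802188726367 11 [ -1. -19.  42.] [-14. -22.  40.] [ 13. -15.  45.] [ 71.  84. 114.]
```

View pics/g3.png

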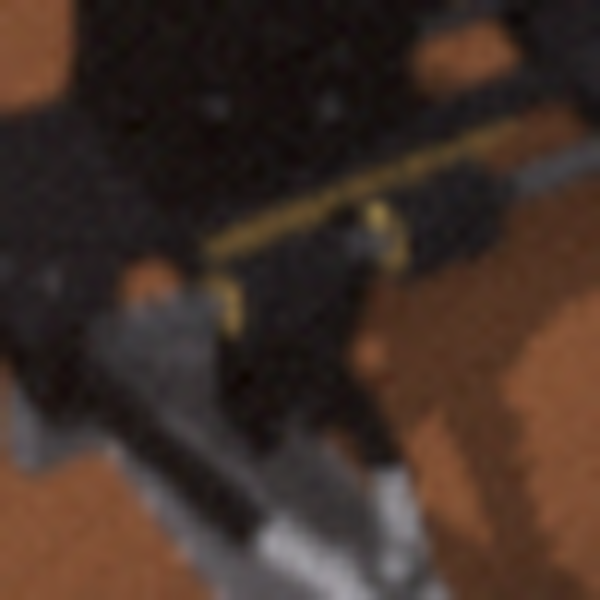

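The fingertips are really at about z = 48 mm, roughly 26 mm higher than the reported TCP implies. That means they're just above the handles. I'll raise, open, and go lower.

Call:
carry_out(steps=[[[0,0,0.1,0,0,0],[0,0,0.2,0,0,0],[0,0,0.2,0,0,0],[0,0,0.2,0,0,0],[0,0,0.2,0,0,0],[0,0,0.2,0,0,0],[0,0,0.2,0,0,0],[0,0,0.2,0,0,0],[0,0,0.2,0,0,0],[0,0,0.2,0,0,0]]], hand=1)

```text
time: 4.8
position: [459.5, 227.6, 61.2]
tcp_rot: [-0.337, -3.123, 0.0]
wrist_force: [-0.0, -0.5, -0.7]
gripper_width: 76.2
finger_force: 0.0
```

Run:
```python
from h import *
im,d=vision.get_image("scene"); o=r.get_obs(); p=o["position"]; M=R.from_rotvec(o["tcp_rot"]).as_matrix()
print(o["gripper_width"],p); P=cloud("scene",d); L=(P-p)@M
m=(d>0)&(abs(abs(L[...,1])-50)<14)&(abs(L[...,0])<16)&(im.max(-1)<60)
for s in(1,-1):
  for z0 in range(-60,20,6):
    k=m&(L[...,2]>=z0)&(L[...,2]<z0+6)&(s*L[...,1]>0)
    if k.sum(): print(s,z0,k.sum(),L[k].mean(0).round(0),L[k].min(0).round(),L[k].max(0).round())
```

```text
79.9480912098712 [459.49325231 227.57981881  61.28631893]
1 -60 12 [ -6.  45. -57.] [-12.  37. -60.] [ 11.  55. -55.]
1 -54 5 [ -8.  44. -52.] [-11.  39. -53.] [ -0.  50. -50.]
1 -48 12 [ -7.  43. -46.] [-15.  38. -48.] [  5.  51. -42.]
1 -42 10 [ -4.  41. -40.] [-11.  38. -42.] [  7.  48. -37.]
1 -36 14 [ -5.  41. -32.] [-12.  38. -35.] [ 10.  49. -30.]
1 -30 5 [  2.  41. -27.] [ -9.  39. -29.] [ 11.  43. -24.]
1 -24 11 [ -4.  41. -22.] [-14.  38. -24.] [ 10.  47. -18.]
1 -18 6 [ -4.  41. -17.] [-11.  38. -18.] [  7.  46. -15.]
1 -12 3 [ -1.  42. -10.] [ -8.  41. -12.] [ 8. 45. -9.]
-1 -54 8 [-10. -45. -50.] [-13. -51. -52.] [ -8. -37. -48.]
-1 -48 3 [ -9. -47. -43.] [-11. -49. -44.] [ -6. -44. -42.]
-1 -42 5 [ -5. -44. -40.] [-13. -48. -42.] [  9. -40. -36.]
-1 -36 6 [ -6. -45. -34.] [-13. -47. -35.] [  5. -41. -31.]
-1 -30 12 [ -3. -45. -27.] [-13. -48. -29.] [ 12. -40. -24.]
-1 -24 9 [ -4. -44. -20.] [-11. -48. -24.] [  7. -38. -18.]
-1 -18 4 [  1. -45. -14.] [-11. -46. -16.] [ 10. -44. -13.]
-1 -12 5 [ -4. -43. -10.] [-10. -45. -12.] [  4. -38.  -9.]
```

The tips end 27 mm short of the nominal value, so I'll grasp with the reported z at about 15.

Call:
carry_out(steps=[[[0,0,-0.12,0,0,0],[0,0,-0.24,0,0,0],[0,0,-0.34,0,0,0],[0,0,-0.42,0,0,0],[0,0,-0.46,0,0,0],[0,0,-0.46,0,0,0]]])

```text
time: 5.45
position: [458.8, 227.4, 14.3]
tcp_rot: [-0.337, -3.122, 0.001]
wrist_force: [0.1, -0.6, 0.3]
gripper_width: 87.3
finger_force: 0.0
```

Call:
carry_out(steps=[[[0,0,0,0,0,0],[0,0,0,0,0,0],[0,0,0,0,0,0],[0,0,0,0,0,0],[0,0,0,0,0,0],[0,0,0,0,0,0],[0,0,0,0,0,0],[0,0,0,0,0,0],[0,0,0,0,0,0]]], hand=0, force=40)

```text
time: 6.35
position: [459.7, 227.8, 15.6]
tcp_rot: [0.337, 3.123, 0.0]
wrist_force: [-1.3, 0.8, 3.6]
gripper_width: 34.1
finger_force: 40.4
```

Call:
carry_out(steps=[[[0,0,0.05,0,0,0],[0,0,0.15,0,0,0],[0,0,0.3,0,0,0],[0,0,0.5,0,0,0],[0,0,0.7,0,0,0],[0,0,0.9,0,0,0],[0,0,1.0,0,0,0],[0,0,1.0,0,0,0],[0,0,1.0,0,0,0]]])

```text
time: 7.25
position: [459.1, 227.5, 114.8]
tcp_rot: [-0.337, -3.123, 0.0]
wrist_force: [0.3, 0.1, -1.8]
gripper_width: 33.9
finger_force: 40.3
```

Run:
```python
from h import *
o=r.get_obs(); print(o["position"],o["gripper_width"],o["finger_force"],o["wrist_force"])
im,d=vision.get_image("scene"); im2,d2=vision.get_image("top")
np.savez("pics/lift.npz",a=im,da=d,b=im2,db=d2)
q=np.array([590,199,125.5]); s=proj("scene",q)[0].astype(int); t=proj("top",q)[0].astype(int); print(s,t)
c=np.zeros((500,800,3),np.uint8)
c[:,:400]=cv2.resize(im[s[1]-50:s[1]+50,s[0]-50:s[0]+30],(400,500)); c[:,400:]=cv2.resize(im2[t[1]-40:t[1]+60,t[0]-40:t[0]+40],(400,500))
cv2.imwrite("pics/lift.png",c)
```

```text
[459.12556156 227.46149502 114.83603045] 33.93318083241802 40.2763297821366 [ 0.25926761  0.1171244  -1.75912939]
[300 143] [196 190]
```

View pics/lift.png

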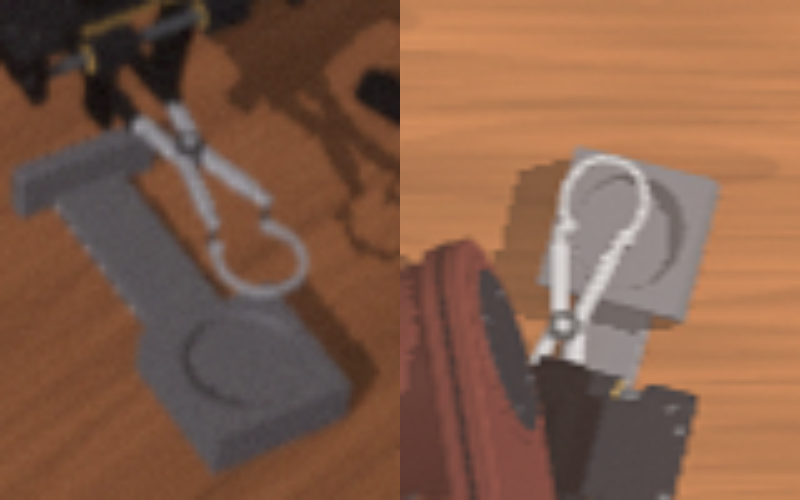

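The ring is out of the tray and spread. Its centre is at about (258,252) in the left (scene) crop and (606,199) in the right (top) crop. Next I'll triangulate it and the stub.

Run:
```python
from h import *
def tri(a,b):
    ps=[];
    for n,uv in(("scene",a),("top",b)):
        K,o,A=cam(n); d=A@np.linalg.inv(K)@[*uv,1]; ps.append((o,d/np.linalg.norm(d)))
    S=sum(np.eye(3)-np.outer(d,d) for o,d in ps); y=sum((np.eye(3)-np.outer(d,d))@o for o,d in ps); x=np.linalg.solve(S,y)
    return x,[np.linalg.norm(np.cross(x-o,d)) for o,d in ps]
print(tri((301.2,143.0),(196.8,189.4)))
print(ray("top",[(196.8,189.4)],125.5),ray("scene",[(301.2,143)],125.5))
f=np.load("pics/lift.npz")
for n,i,dd in(("top","b","db"),("scene","a","da")):
    im,d=f[i],f[dd]; P=cloud(n,d); X,Y,Z=np.moveaxis(P,-1,0)
    m=(d>0)&(np.hypot(X-592,Y-198)<36)&(Z>112)&(Z<145); 
    W=ray(n,np.argwhere(m)[:,::-1],125.5)[:,:2]
    # ring frame
    f0=-.215; e=np.array([[np.cos(f0),np.sin(f0)],[-np.sin(f0),np.cos(f0)]])
    Lc=(W-[592,198])@e.T; print(n,m.sum(),"z",np.median(Z[m]),"fwd max",np.sort(Lc[:,0])[-4:],"lat",np.sort(Lc[:,1])[[0,1,2,-3,-2,-1]])
    front=m&False
    for lo,hi in((-40,-20),(-20,0),(0,40)):
        l=((P[...,:2]-[592,198])@e.T)[...,0]; k=m&(l>lo)&(l<hi); print("  z at",lo,np.median(Z[k]) if k.any() else None,k.sum())
```

```text
(array([592.17466498, 197.21437328, 130.1159244 ]), [np.float64(0.6783933421018754), np.float64(0.6783933421019525)])
[[592.52168111 197.52237242 125.5       ]] [[589.73475095 201.2005534  125.5       ]]
top 88 z 124.7819461125099 fwd max [24.24860308 24.52097766 24.89024285 25.16303299] lat [-25.28909009 -24.63625235 -24.57062432  23.98011103  24.12329272
  24.7203395 ]
  z at -40 140.5143353088415 23
  z at -20 123.71899285277459 27
  z at 0 124.1420503692151 38
scene 106 z 126.43273264050703 fwd max [26.03621773 26.46804904 26.89841105 27.78179433] lat [-23.16306708 -22.73330579 -22.30494493  30.18834799  31.95525066
  32.30382552]
  z at -40 139.42033718840287 29
  z at -20 126.3965489015028 30
  z at 0 125.4974857760277 47
```

Call:
carry_out(steps=[[[0,-0.1,0.03,0,0,0],[0,-0.3,0.08,0,0,0],[0.01,-0.5,0.12,0,0,0],[0.01,-0.7,0.15,0,0,0],[0.02,-0.95,0.15,0,0,0]]])

```text
time: 7.85
position: [461.3, 131.5, 130.3]
tcp_rot: [-0.336, -3.123, 0.0]
wrist_force: [-0.2, 0.1, -0.9]
gripper_width: 33.9
finger_force: 40.3
```

Call:
carry_out(steps=[[[0,-0.24,0,0,0,0],[0.01,-0.48,0,0,0,0],[0.01,-0.72,0,0,0,0],[0.02,-0.95,0,0,0,0]]])

```text
time: 8.25
position: [462.7, 36.0, 129.8]
tcp_rot: [-0.338, -3.122, 0.001]
wrist_force: [0.6, 0.3, -1.3]
gripper_width: 34.1
finger_force: 40.3
```

Call:
carry_out(steps=[[[0,-0.24,0,0,0,0],[0.01,-0.48,0,0,0,0],[0.01,-0.72,0,0,0,0],[0.02,-0.95,0,0,0,0]]])

```text
time: 8.65
position: [464.6, -58.9, 129.8]
tcp_rot: [-0.338, -3.122, 0.0]
wrist_force: [1.1, 0.7, -1.9]
gripper_width: 34.1
finger_force: 40.3
```

Call:
carry_out(steps=[[[0,-0.22,0,0,0,0],[0.01,-0.44,0,0,0,0],[0.02,-0.64,0,0,0,0],[0.02,-0.78,0,0,0,0],[0.02,-0.85,0,0,0,0],[0.02,-0.85,0,0,0,0],[0.02,-0.85,0,0,0,0]]])

```text
time: 9.35
position: [467.3, -141.9, 130.1]
tcp_rot: [-0.337, -3.123, -0.001]
wrist_force: [0.4, 0.3, -1.9]
gripper_width: 34.1
finger_force: 40.3
```

```bash
cat > look.py <<'E'
from h import *
import sys
o=r.get_obs(); print(o["position"].round(1),o["gripper_width"],o["finger_force"],o["wrist_force"].round(1))
im,d=vision.get_image("scene"); im2,d2=vision.get_image("top"); np.savez("pics/%s.npz"%sys.argv[1],a=im,da=d,b=im2,db=d2)
q=np.array([598,-171,125]); s=proj("scene",q)[0].astype(int); t=proj("top",q)[0].astype(int); print("origins",s-[25,25],t-[25,25])
f=lambda i,c:cv2.resize(i[c[1]-25:c[1]+25,c[0]-25:c[0]+25],(400,400),interpolation=cv2.INTER_CUBIC)
cv2.imwrite("pics/%s.png"%sys.argv[1],np.hstack([f(im,s),f(im2,t)]))
E
python3 look.py over
```

```text
[ 467.3 -141.9  130.1] 34.0650214186213 40.27796296868473 [ 0.4  0.3 -1.9]
origins [171 194] [300 163]
```

View pics/over.png

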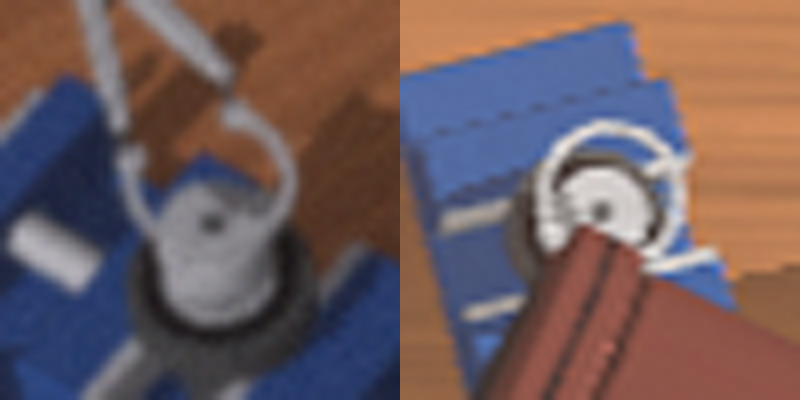

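```bash
cat > meas.py <<'E'
from h import *
import sys
from scipy.optimize import least_squares
f=np.load("pics/%s.npz"%sys.argv[1]); zr=float(sys.argv[2]); zs=114
for n,i,dd,og,dim in(("top","b","db",(300,163),(203,211)),("scene","a","da",(171,194),(212,222))):
    im,d=f[i],f[dd]; P=cloud(n,d); X,Y,Z=np.moveaxis(P,-1,0)
    m=(d>0)&(np.hypot(X-600,Y+171)<36)&(abs(Z-zr)<7)&(im.max(-1).astype(int)-im.min(-1)<50)
    W=ray(n,np.argwhere(m)[:,::-1],zr)[:,:2]
    f0=-.215; e=np.array([[np.cos(f0),np.sin(f0)],[-np.sin(f0),np.cos(f0)]])
    W=W[((W-[600,-171])@e.T)[:,0]>-18]
    c=least_squares(lambda p:np.hypot(*(W-p[:2]).T)-p[2],[600,-171,23],loss="soft_l1").x
    s=ray(n,[np.array(og)+(np.array(dim)+.5)/8-.5],zs)[0]
    print(n,len(W),"zmed",np.median(Z[m]).round(1),"ring",c.round(1),"stub",s[:2].round(1),"move",(s[:2]-c[:2]).round(1))
E
python3 meas.py over 140
```

```text
top 65 zmed 140.2 ring [ 600.9 -171.2   23.8] stub [ 599.1 -171. ] move [-1.8  0.2]
scene 90 zmed 140.4 ring [ 601.7 -169.1   23.8] stub [ 598.7 -169.3] move [-3.  -0.2]
```

Call:
carry_out(steps=[[[-0.01,0,0,0,0,0],[-0.023,0,-0.05,0,0,0],[-0.023,0,-0.12,0,0,0],[-0.023,0,-0.18,0,0,0],[-0.023,0,-0.21,0,0,0],[-0.023,0,-0.21,0,0,0],[-0.023,0,-0.21,0,0,0]]])

```text
time: 10.15
position: [465.2, -142.4, 109.2]
tcp_rot: [-0.338, -3.123, -0.0]
wrist_force: [-0.2, -0.6, -0.4]
gripper_width: 34.2
finger_force: 40.3
```

```bash
python3 look.py near; python3 meas.py near 119
```

```text
[ 465.2 -142.4  109.2] 34.243787068278586 40.27855236272444 [-0.2 -0.6 -0.4]
origins [171 194] [300 163]
top 147 zmed 116.1 ring [ 604.2 -174.7   18.1] stub [ 599.1 -171. ] move [-5.1  3.7]
scene 201 zmed 116.6 ring [ 605.2 -171.9   16.3] stub [ 598.7 -169.3] move [-6.5  2.6]
```

View pics/near.png

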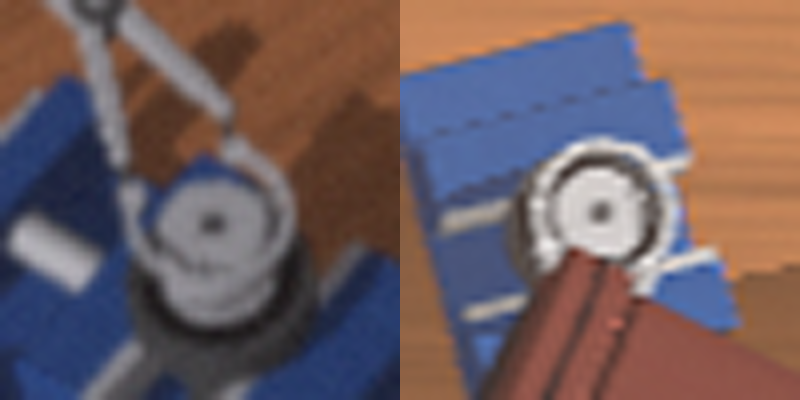

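The ring is centred around the stub's end in both views: ring centre about (603,209), stub (603,211) in the top half. Lowering slowly.

Call:
carry_out(steps=[[[0,0,-0.03,0,0,0],[0,0,-0.06,0,0,0],[0,0,-0.09,0,0,0],[0,0,-0.12,0,0,0],[0,0,-0.12,0,0,0]]])

```text
time: 10.75
position: [464.8, -142.2, 96.7]
tcp_rot: [-0.337, -3.122, -0.001]
wrist_force: [0.9, 0.7, -1.1]
gripper_width: 34.0
finger_force: 40.3
```

Call:
carry_out(steps=[[[0,0,-0.03,0,0,0],[0,0,-0.06,0,0,0],[0,0,-0.09,0,0,0],[0,0,-0.12,0,0,0],[0,0,-0.147,0,0,0],[0,0,-0.147,0,0,0],[0,0,-0.147,0,0,0]]])

```text
time: 11.45
position: [465.1, -142.4, 82.6]
tcp_rot: [-0.337, -3.123, -0.0]
wrist_force: [-0.0, 0.3, -2.0]
gripper_width: 34.1
finger_force: 40.3
```

```bash
python3 look.py fin
python3 - <<'E'
from h import *
f=np.load("pics/fin.npz")
for n,i,dd in(("top","b","db"),("scene","a","da")):
    im,d=f[i],f[dd]; P=cloud(n,d); X,Y,Z=np.moveaxis(P,-1,0); rr=np.hypot(X-599,Y+171)
    m=(d>0)&(rr>20)&(rr<27)&(abs(Z-93)<6)&(im.min(-1)>90)
    print(n,m.sum(),np.median(Z[m]),P[m].mean(0))
    for a in range(-180,180,60):
        k=m&(np.degrees(np.arctan2(Y+171,X-599))//60*60==a); print(a,k.sum(),np.median(Z[k]) if k.any() else '')
E
```

```text
[ 465.1 -142.4   82.6] 34.06618241131958 40.27830505401653 [-0.   0.3 -2. ]
origins [171 194] [300 163]
top 53 92.88657412964449 [ 604.77826611 -173.31676442   92.70284814]
-180 7 92.92307203182986
-120 10 93.78938998893614
-60 14 92.60404281692081
0 10 92.34696883516062
60 10 92.51423958810278
120 2 93.87432146588583
scene 61 93.32020646052979 [ 607.44456629 -180.06125102   93.03425996]
-180 11 93.32020646052979
-120 15 93.74663969336393
-60 19 92.8196887369345
0 15 92.89583068208799
60 1 91.06194966552948
120 0
```

View pics/fin.png

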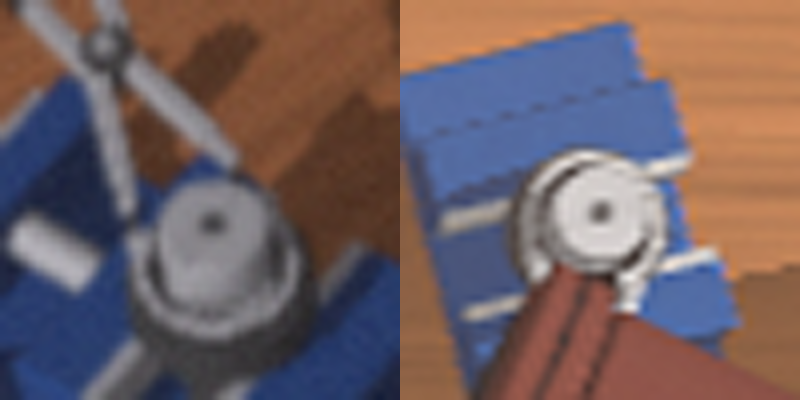

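Run:
```python
from h import *
for nm,p in(("axis114",[599,-171,114]),("axis94",[599,-171,94])):
    print(nm,((proj("top",p)[0]-[300,163]+.5)*8).round(),((proj("scene",p)[0]-[171,194]+.5)*8).round())
t=np.linspace(0,2*np.pi,90); C=np.c_[599+24.5*np.cos(t),-171+24.5*np.sin(t),0*t+93.5]
for n,o in(("top",[300,163]),("scene",[171,194])):
    q=(proj(n,C)-o+.5)*8; print(n,"min",q.min(0).round(),"max",q.max(0).round())
o=r.get_obs(); print(o["wrist_force"],o["ft_torque"])
```

```text
axis114 [203. 212.] [209. 226.]
axis94 [195. 221.] [214. 262.]
top min [128. 155.] max [262. 287.]
scene min [135. 197.] max [293. 330.]
[ 0.48462297  0.00630893 -1.13130296] [ 0.01974391 -0.00454404 -0.01710408]
```

The ring lies level around the groove at z ≈ 93 mm, within about 2 mm of the axis. The only force on the wrist is the pliers' weight. Handing in.

```bash
python3 -c "
from bench import r
print(r.job_done())"
```

```text
the job is handed in; nothing more can be done
None
```

I handed the job in with the pliers gripped at 40 N and the ring spread and level around the groove, at about 93 mm height and within about 2 mm of the stub's axis; the hand-in returned no verdict.

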